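Find the colorimeter's concealed lid release and open the sample lid

ROBOT

A 6-joint arm with a two-finger parallel gripper is mounted at the origin on the work surface. World frame = base frame: x ahead of the robot, y to its left, z up, the work surface at z = 0. Lengths are in m, angles in rad, forces in N, time in s.
With the tool pointing down it reaches from about 0.3 to 0.75 m from the base axis. Payload 8.5 kg.
Tool frame: the origin (TCP) lies at the very end of the fingers, on their centre line; the grasp point (between the pads) lies 19 mm behind it; z points along the fingers, y is the direction in which the jaws open and shut (so a half turn about z gives the same grasp; the last joint's range is limited). The gripper opens to 88 mm and grips with 3 to 60 N. Pads are 18 mm wide; open, the fingers measure 123 mm over their backs; the gripper's body (75 mm by 187 mm) begins 45 mm behind the grasp point.
Start: joints at [0.981, 0.381, 1.297, -0, 1.464, -0.215], TCP at [0.201, 0.512, 0.239] pointing down, gripper open.
Joint ranges: [-3.11, 3.11], [-0.89, 2.33], [0.22, 2.48], [-1.42, 4.56], [0.17, 2.85], [-2.88, 2.88]. Speed limits (rad/s): [2.39, 2.39, 3.14, 3.14, 3.14, 3.14].

INTERFACE

Orientations are given as a unit quaternion [x, y, z, w].
In Python, from plant import sense, capture, job_done gives the robot as it stands.
- The arm moves only by the tool step_arm, never from a script. Its arguments are lists of equal length, an entry for each row: "grip": the finger opening in mm, from 0 to 88.1; "xyz": the shift along the tool's x, y, z in mm, a list of three; "rotation": the turn, a rotation vector about the tool's x, y, z in rad, a list of three. A call has 1 to 12 rows; each row shifts and turns the pose as measured when the row begins, along the tool's axes as they then stand; what a row does not reach is not made up. A row lasts 1/8 s, in which the tool goes at most 62.5 mm and 10.7 degrees, less where a joint would pass 70% of its speed; a pose out of reach is approached as far as the arm can. A call with a gripper value outside its range is refused whole. The fingers move at their own pace and stop on an object; "force" is the grip in N (left out, the last holds). Time passes only in rows, so rows that do not move let the fingers close. It gives the time, the measured TCP pose, the force and the opening at its end, in the units of the state.
- sense(): the state, without advancing time (a new reading comes with each control period).
- capture(name): name is "scene" or "side" or "wrist"; returns a dict with "img" (480x640x3 uint8, blue, green, red), "depth" (480x640 float32, m along the optical axis (not along the pixel's ray), 0 where there is no reading), "intrinsics" (3x3 intrinsics, pixels), "rvec" (rotation vector, rad) and "tvec" (3), from world to camera coordinates, as OpenCV has them; the wrist camera has in their place "tool_from_camera" (4x4, takes a point from camera to tool coordinates, whose origin is the TCP and whose axes are the flange's). Camera axes: x right, y down, z forward; pixel columns grow to the right and rows downward; lengths in m; the calibration is good to about 2 mm. A picture is of the moment at which its call begins: read the wrist's pose just before it.
- job_done(): hands the job in, once; it reports no verdict.
The state is a dict: "time": time; "q": joint angles; "joint_velocities": joint speeds; "joint_efforts": joint torques, N m; "tcp_pos": TCP position; "tcp_rot": TCP orientation; "ft_force": force on the tool from outside, world axes, zero at the start; "moment": the same for the moment, N m; "width": finger opening in m.
Only numpy, scipy, OpenCV 4.12 (cv2) and the standard library are available. Lean on these libraries where they do the work, as an engineer would, in place of code of your own. Each camera call takes 0.05 s, during which the arm holds its last target.

TASK

Open the bench colorimeter's sample lid with the fingertips alone. Its release is a flush button somewhere along the black strip in front of the lid, almost the same black as the strip: feel along the strip until you find the spot that gives, press it until the lid springs up and let the button come back, then gently push the lid on past upright so that it rests fully open. Push the lid, do not take it between the fingers, and leave the dropper bottles, the spotting tile and the beaker where they stand.

Things in the scene. Friction and masses are not known exactly. Their poses are not given: they have to be found in the camera images.
- colorimeter: Bench colorimeter, light grey box 230 mm deep (x), 312 wide (y), 85 high, fixed on the bench. Origin: centre of its underside; x points from its front (faces the robot) to its back, y to its left, z up. On its flat deck, 85 mm up: the black strip along the front, the blue-grey sample lid in the middle behind it, a display left of the lid, a flat keypad right of it (neither is used).
- strip_mid (a point): Centre of the black release strip's top face, 83 mm above the bench, 77 mm in front of the colorimeter's centre; axes as the colorimeter's. The strip is rigid, shows in a window 54 mm (x) by 140 mm (y) and lies 2 mm below the deck around it. The release button's centre lies on its long middle line, anywhere from 42 mm right to 42 mm left of this point; that place is not reported.
- release (a joint): Depth in m of the release button in the strip: 0 at rest, 0.0065 fully down; it frees the lid's catch at about 0.004. Rectangle 40 mm (x) by 50 mm (y), a shade lighter than the strip, its face 2 mm below the strip's; the fingertip must fit inside its outline. It starts to give at 1 to 2 N, takes about 6 N fully down and springs back when let go.
- lid_hinge (a point): Middle of the lid's hinge line, at deck height (85 mm), 72 mm behind the colorimeter's centre; axes as the colorimeter's. The hinge line runs along y.
- lid_lip (a point): Middle of the lid's front edge, half-way through its thickness; moves with the lid; its x points from the front edge to the hinge. The lid is a plate 122 mm wide (y), 10 mm thick, 107 mm from front edge to hinge; shut, it lies flush in the deck with nothing to hook.
- lid (a joint): Angle of the sample lid in rad: 0 shut and caught, growing as the front edge swings up and back; 1.57 upright; 1.9 the stop, where it rests fully open. Once freed, a spring arm raises it within a second to 1.1, where it rests; from there less than 1 N at its front edge turns it, and past upright it falls gently back onto the stop.
- bottle_blue: Blue dropper bottle with a red rubber bulb, 42 mm across, 107 mm high, loose, standing left of the colorimeter. Origin: centre of its underside.
- bottle_amber: Amber dropper bottle with a red rubber bulb, 42 mm across, 107 mm high, loose, standing left of the colorimeter. Origin: centre of its underside.
- spot_tile: White ceramic spotting tile with 12 wells, 90 x 118 mm and 12 mm thick, loose, lying right of the colorimeter. Origin: centre of its underside.
- beaker: Clear beaker, 64 mm across, 70 mm high, loose, standing in front of the colorimeter. Origin: centre of its underside.

How it is judged:
By the outcome, as a careful person would: the job done as asked, in the order asked, and still so for the second after the job is handed in, with the robot touching nothing.
It also fails if it takes over 56 s, if anything falls off the work surface, if the arm or the gripper's body presses on something with over 40 N, if the wrist force passes 120 N, or if a joint passes its speed limit or range.

## Working session

There is one attempt and no reset: what is moved stays moved. The work goes in short steps, Python scripts to look and compute and a tool call to move; the robot and the scene stay as the last step left them, time stands still between calls to the robot, and variables do not carry over. Pictures are saved under pics/ and viewed, and the job is handed in when it is done.

Besides the shell and the picture viewer there is one more tool, called after "Emit:" as name(argument=value, ...) on one line, values as JSON. step_arm: Moves the arm, as the interface text tells. Its arguments: {"type":"object","properties":{"grip":{"type":"array"},"xyz":{"type":"array"},"rotation":{"type":"array"},"force":{"type":"number"}},"required":["grip","xyz","rotation"]}

```bash
ls; mkdir -p pics; python3 - <<'E'
from plant import sense, capture
import cv2
s=sense();print(s)
for n in("scene","side","wrist"):
    c=capture(n);cv2.imwrite(f"pics/{n}0.png",c["img"])
    import numpy as np
    np.savez(f"{n}0.npz",**c)
    print(n,{k:c[k] for k in c if k not in("img","depth")})
E
```

```text
pics
{'time': 0.0, 'q': array([ 9.80677660e-01,  3.81181021e-01,  1.29824945e+00, -2.47570701e-05,
        1.46363968e+00, -2.15296963e-01]), 'joint_velocities': array([ 0.00041419,  0.00093972, -0.0005057 , -0.00069672, -0.00061631,
       -0.0006408 ]), 'joint_efforts': array([ 5.83447718e-05, -4.37937284e+01, -2.24556309e+01,  7.12721748e-02,
        3.52716353e-02, -1.46499146e-04]), 'tcp_pos': array([0.20119927, 0.51156491, 0.23814964]), 'tcp_rot': array([ 1.86314350e-01,  9.82489907e-01, -6.84475904e-04, -2.78202381e-04]), 'ft_force': array([ 0.39139271,  0.78522407, -0.48148602]), 'moment': array([-0.02400713, -0.05568213, -0.02149798]), 'width': 0.08844351720568154}
scene {'intrinsics': array([[487.06848767,   0.        , 319.88913693],
       [  0.        , 487.06848767, 242.29880022],
       [  0.        ,   0.        ,   1.        ]]), 'rvec': array([ 2.17993181,  1.43231198, -0.44392111]), 'tvec': array([-0.26802019, -0.35478993,  1.39619183])}
side {'intrinsics': array([[474.09776344,   0.        , 320.9097321 ],
       [  0.        , 474.09776344, 241.22101801],
       [  0.        ,   0.        ,   1.        ]]), 'rvec': array([ 2.19227561, -0.4606344 ,  0.19885264]), 'tvec': array([-0.47547481,  0.22121095,  0.72193413])}
wrist {'intrinsics': array([[336.4540996 ,   0.        , 324.61837813],
       [  0.        , 336.4540996 , 234.6160184 ],
       [  0.        ,   0.        ,   1.        ]]), 'tool_from_camera': array([[ 6.25008697e-04, -9.65622331e-01, -2.59948310e-01,
         6.71178125e-02],
       [ 9.99999764e-01,  5.29804792e-04,  4.36306787e-04,
        -1.10161920e-03],
       [-2.83585716e-04, -2.59948521e-01,  9.65622434e-01,
        -1.47852572e-01],
       [ 0.00000000e+00,  0.00000000e+00,  0.00000000e+00,
         1.00000000e+00]])}
```

View pics/scene0.png

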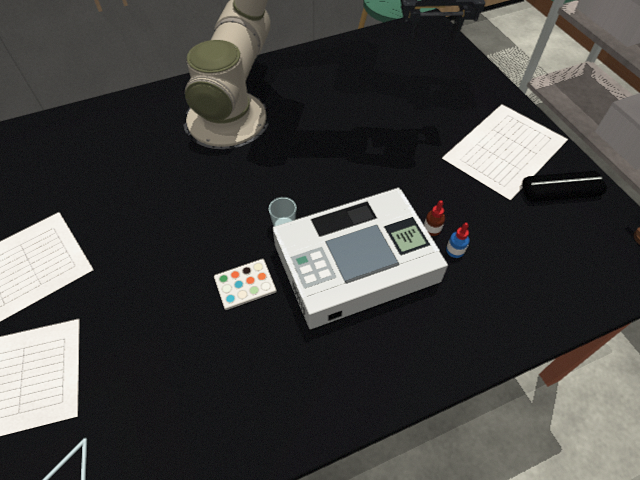

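View pics/side0.png

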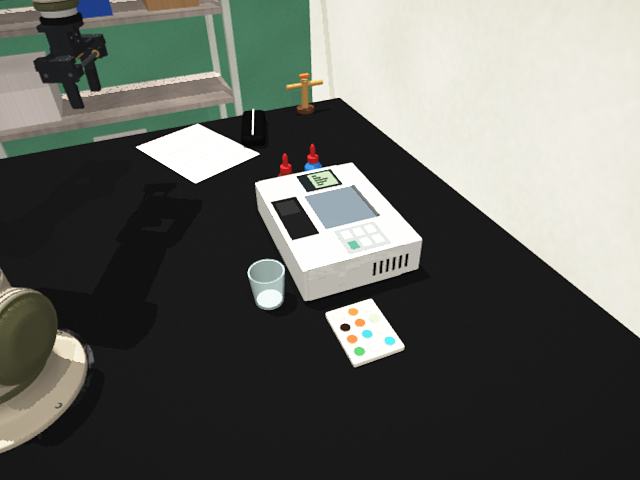

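View pics/wrist0.png

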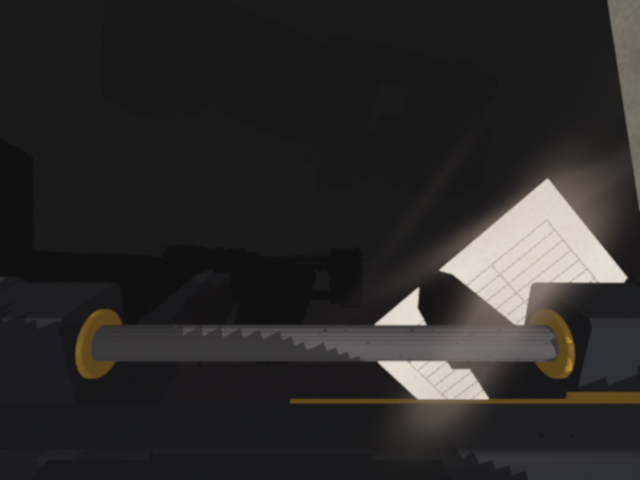

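```bash
python3 - <<'E'
import cv2,numpy as np
a=cv2.imread("pics/scene0.png")[180:330,265:465];cv2.imwrite("pics/scene0c.png",cv2.resize(a,None,fx=4,fy=4,interpolation=cv2.INTER_CUBIC))
b=cv2.imread("pics/side0.png")[150:310,240:430]
cv2.imwrite("pics/side0c.png",cv2.resize(b,None,fx=4,fy=3.75,interpolation=cv2.INTER_CUBIC))
s=cv2.imread("pics/scene0.png")[195:240,305:385].astype(float)*4
t=cv2.imread("pics/side0.png")[190:245,265:325].astype(float)*4
cv2.imwrite("pics/sc_b.png",cv2.resize(np.clip(s,0,255).astype(np.uint8),None,fx=8,fy=8,interpolation=cv2.INTER_CUBIC))
cv2.imwrite("pics/si_b.png",cv2.resize(np.clip(t,0,255).astype(np.uint8),None,fx=8,fy=8,interpolation=cv2.INTER_CUBIC))
E
```

```text
(no output)
```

View pics/scene0c.png

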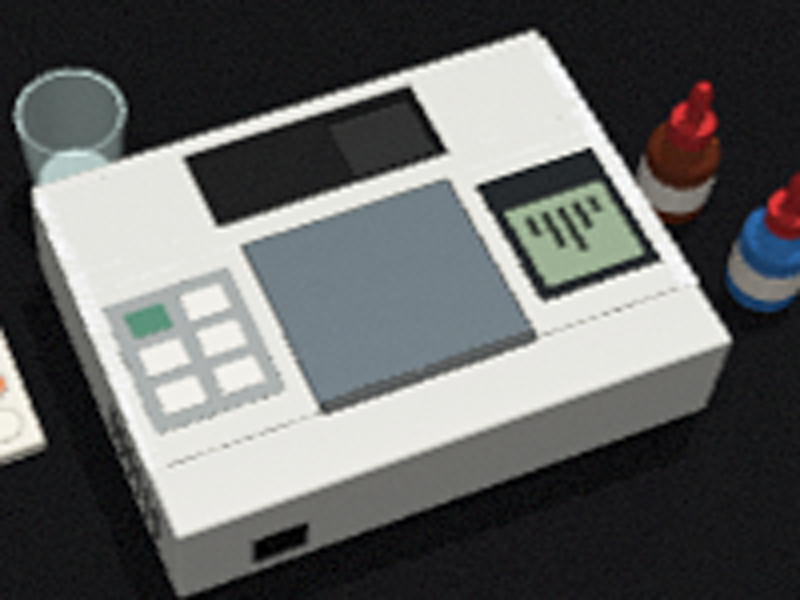

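View pics/side0c.png

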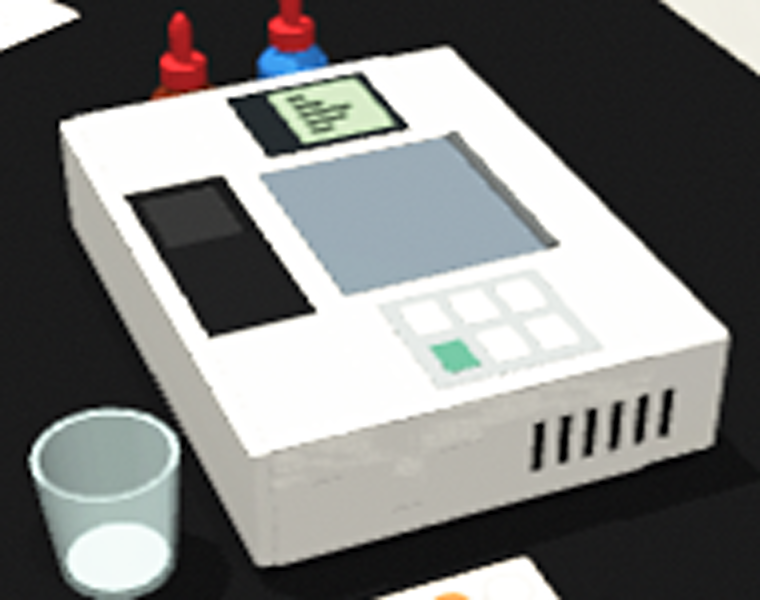

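View pics/sc_b.png

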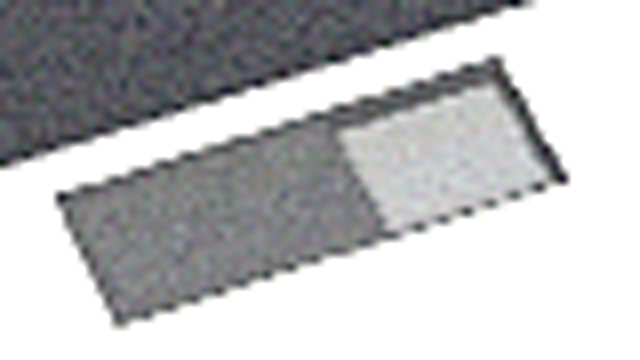

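View pics/si_b.png

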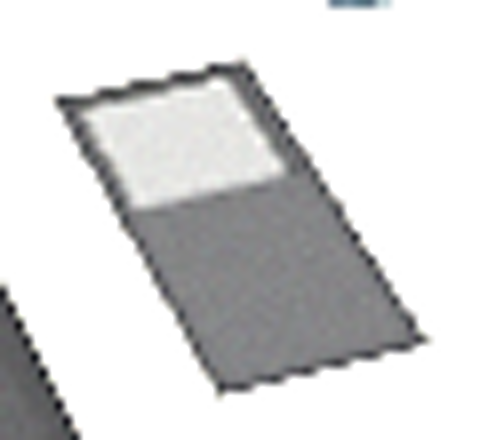

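```bash
cat > h.py <<'E'
import numpy as np,cv2
from scipy.optimize import least_squares
C={n:np.load(f"{n}0.npz") for n in("scene","side")}
def P(n):
    c=C[n];R=cv2.Rodrigues(c["rvec"])[0];return c["intrinsics"]@np.c_[R,c["tvec"]]
def tri(a,b):
    X=cv2.triangulatePoints(P("scene"),P("side"),np.array(a,float).reshape(2,1),np.array(b,float).reshape(2,1))[:,0];return X[:3]/X[3]
def proj(n,X):
    c=C[n];return cv2.projectPoints(np.array(X,float).reshape(-1,3),c["rvec"],c["tvec"],c["intrinsics"],None)[0][:,0]
def ray(n,p,z):
    c=C[n];R=cv2.Rodrigues(c["rvec"])[0];o=-R.T@c["tvec"];d=R.T@np.linalg.inv(c["intrinsics"])@[p[0],p[1],1];return o+d*(z-o[2])/d[2]
def cr(p,f,o): return [(p[i]+.5)/f[i]-.5+o[i] for i in(0,1)]
S=lambda *p:cr(p,(4,4),(265,180)); D=lambda *p:cr(p,(4,3.75),(240,150))
SB=lambda *p:cr(p,(8,8),(305,195)); DB=lambda *p:cr(p,(8,8),(265,190))
pts={ # name: (scene, side, local xyz)
"FL":(S(535,30),D(62,122),(-.115,.156,.085)),"FR":(S(38,188),D(258,455),(-.115,-.156,.085)),
"BL":(S(730,342),D(447,47),(.115,.156,.085)),"BR":(S(178,537),D(727,335),(.115,-.156,.085)),
"sFL":(SB(495,60),DB(58,100),(-.104,.07,.085)),"sBL":(SB(567,180),DB(243,63),(-.05,.07,.085)),
"sFR":(SB(60,197),DB(220,392),(-.104,-.07,.085)),"sBR":(SB(118,325),DB(427,340),(-.05,-.07,.085))}
btn={"bFL":(SB(485,88),DB(85,110)),"bBL":(SB(550,180),DB(230,80)),"bFR":(SB(345,133),DB(135,210)),"bBR":(SB(385,232),DB(290,172))}
E
python3 - <<'E'
from h import *
np.set_printoptions(precision=4,suppress=True)
for k,v in pts.items(): print(k,tri(v[0],v[1]))
for k,v in btn.items(): print(k,tri(v[0],v[1]),ray("scene",v[0],.081),ray("side",v[1],.081))
def W(p,l): 
    c,s=np.cos(p[2]),np.sin(p[2]);l=np.array(l);return np.c_[p[0]+c*l[:,0]-s*l[:,1],p[1]+s*l[:,0]+c*l[:,1],l[:,2]+p[3]]
L=[v[2] for v in pts.values()]
def res(p,ns=("scene","side")):
    X=W(p,L);return np.concatenate([(proj(n,X)-[v[0 if n=="scene" else 1] for v in pts.values()]).ravel() for n in ns])
r=least_squares(res,[.5,0,0,0],x_scale=.1);print(r.x,np.abs(r.fun).max(),np.sqrt((r.fun**2).mean()))
for n in("scene","side"):
    q=least_squares(lambda p:res(np.r_[p,0],(n,)),[.5,0,0]);print(n,q.x,np.sqrt((q.fun**2).mean()))
p=r.x
for k,l in dict(strip=(-.077,0,.083),hinge=(.072,0,.085),lip=(-.035,0,.08)).items(): print(k,W(p,[l])[0])
c,s=np.cos(p[2]),np.sin(p[2])
for k,v in btn.items():
    X=np.array([ray("scene",v[0],.081),ray("side",v[1],.081)])-[p[0],p[1],0]
    print(k,"local",np.c_[c*X[:,0]+s*X[:,1],-s*X[:,0]+c*X[:,1]])
E
```

```text
FL [0.485  0.2821 0.0853]
FR [ 0.4756 -0.0245  0.0823]
BL [0.7123 0.2745 0.0841]
BR [ 0.7011 -0.034   0.0829]
sFL [0.4937 0.1948 0.0834]
sBL [0.5418 0.1928 0.0839]
sFR [0.4887 0.0622 0.0838]
sBR [0.5377 0.0584 0.0865]
bFL [0.4995 0.1892 0.0814] [0.4993 0.1894 0.081 ] [0.4997 0.1899 0.081 ]
bBL [0.5376 0.1901 0.0809] [0.5361 0.1915 0.081 ] [0.538  0.1875 0.081 ]
bFR [0.4971 0.1462 0.079 ] [0.4981 0.1458 0.081 ] [0.4964 0.1427 0.081 ]
bBR [0.5357 0.1401 0.083 ] [0.534  0.1412 0.081 ] [0.5368 0.1422 0.081 ]
[ 0.593   0.125  -0.034  -0.0015] 2.357799210410377 1.2133396673912469
scene [ 0.5922  0.1253 -0.0344] 1.178967009267391
side [ 0.5931  0.1227 -0.0344] 1.2087014509269252
strip [0.516  0.1276 0.0815]
hinge [0.665  0.1226 0.0835]
lip [0.558  0.1262 0.0785]
bFL local [[-0.0959  0.0611]
 [-0.0955  0.0617]]
bBL local [[-0.0591  0.0645]
 [-0.0571  0.0606]]
bFR local [[-0.0956  0.0175]
 [-0.0971  0.0144]]
bBR local [[-0.0595  0.0141]
 [-0.0568  0.0152]]
```

```bash
cat >> h.py <<'E'
from scipy.spatial.transform import Rotation as Ro
def delta(s,target):
    return Ro.from_quat(s["tcp_rot"]).as_matrix().T@(np.array(target)-s["tcp_pos"])*1000
O=np.array([.593,.125]);YAW=-.034
def w(l): c,s=np.cos(YAW),np.sin(YAW);return np.array([O[0]+c*l[0]-s*l[1],O[1]+s*l[0]+c*l[1],l[2]])
def loc(p): c,s=np.cos(YAW),np.sin(YAW);d=p[:2]-O;return np.array([c*d[0]+s*d[1],-s*d[0]+c*d[1],p[2]])
def rep(s=None):
    from plant import sense
    s=s or sense();R=Ro.from_quat(s["tcp_rot"]).as_matrix()
    np.set_printoptions(precision=4,suppress=True)
    print("t",s["time"],"tcp",s["tcp_pos"],"loc",loc(s["tcp_pos"]),"F",s["ft_force"],"w",s["width"],"\nR",R.tolist(),"\nq",s["q"]);return s
E
```

Emit:
step_arm(grip=[0,0,0], xyz=[[0,0,0],[0,0,0],[0,0,0]], rotation=[[0,0,-0.17],[0,0,-0.17],[0,0,0]], force=20)

```text
time: 0.52
tcp_pos: [0.201, 0.5114, 0.2375]
tcp_rot: [0.013, 1.0, -0.001, -0.001]
ft_force: [-1.0, 0.1, -0.7]
width: 0.0601
```

```bash
python3 - <<'E'
from h import *
s=rep();print(delta(s,np.r_[w((-.077,.039,0))[:2],.2]),w((-.077,.039,0)))
E
```

```text
t 0.525 tcp [0.201  0.5114 0.2375] loc [-0.4049  0.3728  0.2375] F [-1.0285  0.1149 -0.67  ] w 0.060124293912631965 
R [[-0.9996428543522248, 0.0266724956858649, -0.0016558129194767385], [0.02667649412973107, 0.9996411372602926, -0.002441589215152916], [0.0015900954321081916, -0.0024848884958174233, -0.9999956484533722]] 
q [ 0.9807  0.3818  1.2991  0.      1.4636 -0.5634]
[-325.4715 -336.1117   37.8162] [0.5174 0.1666 0.    ]
```

Emit:
step_arm(grip=[0,0,0,0,0,0,0,0,0], xyz=[[-40.7,-42,0],[-40.7,-42,0],[-40.7,-42,0],[-40.7,-42,0],[-40.7,-42,0],[-40.7,-42,0],[-40.7,-42,0],[-40.7,-42,0],[0,0,0]], rotation=[[0,0,0.007],[0,0,0],[0,0,0],[0,0,0],[0,0,0],[0,0,0],[0,0,0],[0,0,0],[0,0,0]])

```text
time: 1.65
tcp_pos: [0.5198, 0.1497, 0.2365]
tcp_rot: [0.034, 0.999, -0.001, -0.001]
ft_force: [-0.2, 0.2, -0.2]
width: 0.0006
```

```bash
python3 - <<'E'
from h import *
from plant import capture
s=rep();print(delta(s,w((-.077,.039,0.1))))
c=capture("wrist");cv2.imwrite("pics/wrist1.png",c["img"]);np.savez("wrist1.npz",pos=s["tcp_pos"],rot=s["tcp_rot"],**c)
E
```

```text
t 1.65 tcp [0.5198 0.1497 0.2365] loc [-0.074   0.0221  0.2365] F [-0.2391  0.1617 -0.2196] w 0.0005523337381938746 
R [[-0.9976305995756332, 0.06877401345246367, -0.0018225981463619863], [0.06877770086191928, 0.9976299159838269, -0.0020441619923807163], [0.0016776932112643806, -0.002164672664190468, -0.9999962497618409]] 
q [ 0.0623  0.3673  1.3249 -0.0019  1.4513 -1.4395]
[  3.391   17.031  136.5187]
```

View pics/wrist1.png

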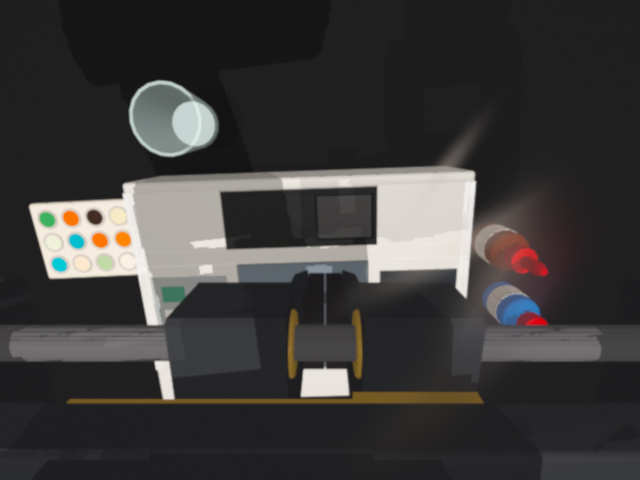

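```bash
python3 - <<'E'
from h import *
d=np.load("wrist1.npz");R=Ro.from_quat(d["rot"]).as_matrix();T=d["tool_from_camera"];K=d["intrinsics"]
def wr(p,z):
    v=R@T[:3,:3]@np.linalg.inv(K)@[p[0],p[1],1];o=R@T[:3,3]+d["pos"];return o+v*(z-o[2])/v[2]
for n,p,z in [("sFR",(221,191),.085),("sFL",(376,186),.085),("sBL",(377,243),.085),("sBR",(222,250),.085),("bFR",(316,197),.081),("bFL",(371,195),.081),("bBL",(371,237),.081),("bBR",(316,239),.081),("FR",(126,186),.085),("FL",(473,171),.085)]:
    print(n,wr(p,z),loc(wr(p,z)))
E
python3 -c "
import cv2,numpy as np
a=cv2.imread('pics/wrist1.png')[160:280,200:400].astype(float)*2.5
cv2.imwrite('pics/wrist1c.png',cv2.resize(np.clip(a,0,255).astype(np.uint8),None,fx=4,fy=4,interpolation=cv2.INTER_CUBIC))"
```

```text
sFR [0.48627933 0.05829819 0.085     ] [-0.10439156 -0.07029106  0.085     ]
sFL [0.49121812 0.19619367 0.085     ] [-0.10414318  0.0676926   0.085     ]
sBL [0.54398522 0.19560199 0.085     ] [-0.05138645  0.068895    0.085     ]
sBR [0.54101697 0.05109733 0.085     ] [-0.04944078 -0.07562704  0.085     ]
bFR [0.49798079 0.14221114 0.081     ] [-0.09554936  0.01397116  0.081     ]
bFL [0.49954545 0.19201396 0.081     ] [-0.09567858  0.06379839  0.081     ]
bBL [0.53897333 0.19072805 0.081     ] [-0.05622976  0.06385351  0.081     ]
bBR [0.53743135 0.1392538  0.081     ] [-0.05602107  0.01235659  0.081     ]
FR [ 0.47613766 -0.02527469  0.085     ] [-0.11168644 -0.15416039  0.085     ]
FL [0.48388488 0.28136714 0.085     ] [-0.11436751  0.15256757  0.085     ]
```

View pics/wrist1c.png

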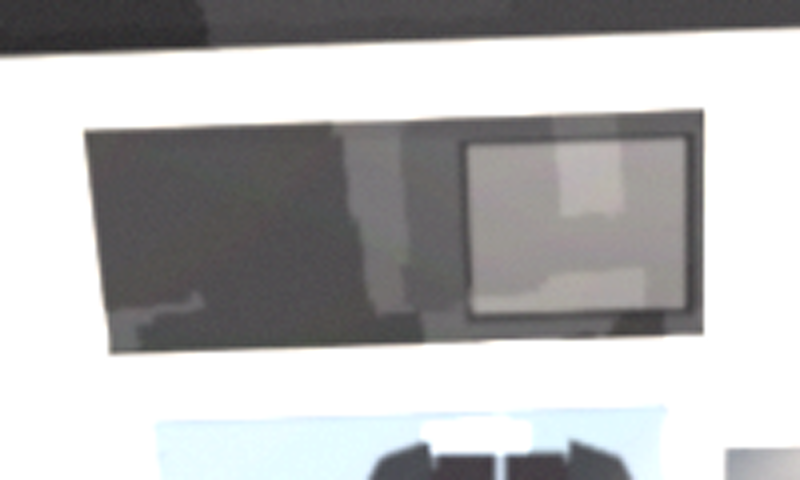

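Emit:
step_arm(grip=[0,0,0,0,0], xyz=[[3.4,17,40],[0,0,45],[0,0,30],[0,0,10],[0,0,0]], rotation=[[0,0,-0.035],[0,0,0],[0,0,0],[0,0,0],[0,0,0]])

```text
time: 2.33
tcp_pos: [0.5134, 0.1734, 0.1104]
tcp_rot: [0.018, 1.0, -0.0, 0.0]
ft_force: [-0.5, -0.6, 0.1]
width: 0.0002
```

```bash
python3 - <<'E'
from h import *
from plant import sense
s=rep();print(delta(s,w((-.0765,.039,0.09))))
E
```

```text
t 2.325 tcp [0.5134 0.1734 0.1104] loc [-0.0812  0.0457  0.1104] F [-0.4934 -0.5537  0.1181] w 0.00019838101210456407 
R [[-0.9993771114721137, 0.03528673054324731, 0.000485503061309196], [0.03528658599460219, 0.9993771885289959, -0.00030314472675567467], [-0.0004958976707220388, -0.00028582415585955975, -0.9999998361950126]] 
q [ 0.1074  0.4949  1.5145 -0.0004  1.1317 -1.428 ]
[-4.6561 -6.6787 20.4454]
```

Emit:
step_arm(grip=[0,0,0,0], xyz=[[-4.7,-6.7,5],[0,0,8],[0,0,5],[0,0,0]], rotation=[[0,0,0],[0,0,0],[0,0,0],[0,0,0]])

```text
time: 2.82
tcp_pos: [0.5194, 0.1664, 0.0939]
tcp_rot: [0.018, 1.0, 0.0, 0.003]
ft_force: [0.8, -0.0, 0.1]
width: 0.0003
```

```bash
python3 - <<'E'
from h import *
s=rep();print(delta(s,w((-.0765,.039,0.083))))
E
```

```text
t 2.825 tcp [0.5194 0.1664 0.0939] loc [-0.075   0.0388  0.0939] F [ 0.7931 -0.0425  0.0757] w 0.0002821720278279533 
R [[-0.9993314360902764, 0.036173683778128796, 0.0053052279560771645], [0.036175239427815684, 0.9993454422937783, 0.000197532258353871], [-0.0052946099087855785, 0.00038931808694516205, -0.9999859076693737]] 
q [ 0.093   0.5196  1.5274 -0.0003  1.0893 -1.4415]
[ 1.5733  0.1518 10.8672]
```

Emit:
step_arm(grip=[0,0,0,0,0], xyz=[[1.5,0,3],[0,0,3],[0,0,2],[0,0,1],[0,0,0]], rotation=[[0,0.003,0],[0,0,0],[0,0,0],[0,0,0],[0,0,0]])

```text
time: 3.45
tcp_pos: [0.5179, 0.1665, 0.0846]
tcp_rot: [0.018, 1.0, 0.0, 0.001]
ft_force: [-0.1, -0.8, 0.2]
width: 0.0004
```

Emit:
step_arm(grip=[0,0], xyz=[[0,0,1.5],[0,0,0]], rotation=[[0,0,0],[0,0,0]])

```text
time: 3.7
tcp_pos: [0.518, 0.1665, 0.083]
tcp_rot: [0.018, 1.0, 0.0, 0.001]
ft_force: [0.7, -0.8, 0.6]
width: 0.0007
```

Emit:
step_arm(grip=[0,0], xyz=[[0,0,1.5],[0,0,0]], rotation=[[0,0,0],[0,0,0]])

```text
time: 3.95
tcp_pos: [0.5181, 0.1665, 0.0815]
tcp_rot: [0.018, 1.0, 0.0, 0.002]
ft_force: [0.5, -0.6, 0.2]
width: 0.0003
```

Emit:
step_arm(grip=[0,0], xyz=[[0,0,1.5],[0,0,0]], rotation=[[0,0,0],[0,0,0]])

```text
time: 4.2
tcp_pos: [0.5181, 0.1665, 0.0803]
tcp_rot: [0.018, 1.0, 0.0, 0.002]
ft_force: [-1.6, 0.4, 2.3]
width: 0.0002
```

Emit:
step_arm(grip=[0,0], xyz=[[0,0,1.5],[0,0,0]], rotation=[[0,0,0],[0,0,0]])

```text
time: 4.45
tcp_pos: [0.5181, 0.1665, 0.0789]
tcp_rot: [0.018, 1.0, 0.0, 0.002]
ft_force: [-1.0, 0.2, 3.8]
width: 0.0002
```

Emit:
step_arm(grip=[0,0], xyz=[[0,0,1.5],[0,0,0]], rotation=[[0,0,0],[0,0,0]])

```text
time: 4.7
tcp_pos: [0.5181, 0.1665, 0.0775]
tcp_rot: [0.018, 1.0, 0.0, 0.002]
ft_force: [-0.3, -0.1, 4.3]
width: 0.0006
```

Emit:
step_arm(grip=[0,0], xyz=[[0,0,1.5],[0,0,0]], rotation=[[0,0,0],[0,0,0]])

```text
time: 4.95
tcp_pos: [0.5181, 0.1665, 0.0761]
tcp_rot: [0.018, 1.0, 0.0, 0.002]
ft_force: [-1.0, 0.2, 5.3]
width: 0.0006
```

Emit:
step_arm(grip=[0,0,0,0], xyz=[[0,0,0.8],[0,0,0],[0,0,0],[0,0,0]], rotation=[[0,0,0],[0,0,0],[0,0,0],[0,0,0]])

```text
time: 5.45
tcp_pos: [0.5181, 0.1665, 0.0757]
tcp_rot: [0.018, 1.0, 0.0, 0.002]
ft_force: [-1.1, -0.9, 5.4]
width: 0.0004
```

```bash
python3 - <<'E'
from h import *
from plant import capture
rep()
for n in("scene","side"):
    c=capture(n);cv2.imwrite(f"pics/{n}1.png",cv2.resize(c["img"][100:340,200:520],None,fx=2.4,fy=2.4,interpolation=cv2.INTER_CUBIC))
E
```

```text
t 5.45 tcp [0.5181 0.1665 0.0757] loc [-0.0763  0.039   0.0757] F [-1.0882 -0.8559  5.3837] w 0.0004391564938227728 
R [[-0.9993460814890698, 0.03592132319327166, 0.004131337856676281], [0.03592298439525141, 0.9993545072852312, 0.0003285739363512338], [-0.004116868297626988, 0.000476769061128938, -0.9999914120064644]] 
q [ 0.0934  0.5432  1.5495 -0.0001  1.0448 -1.4414]
```

View pics/scene1.png

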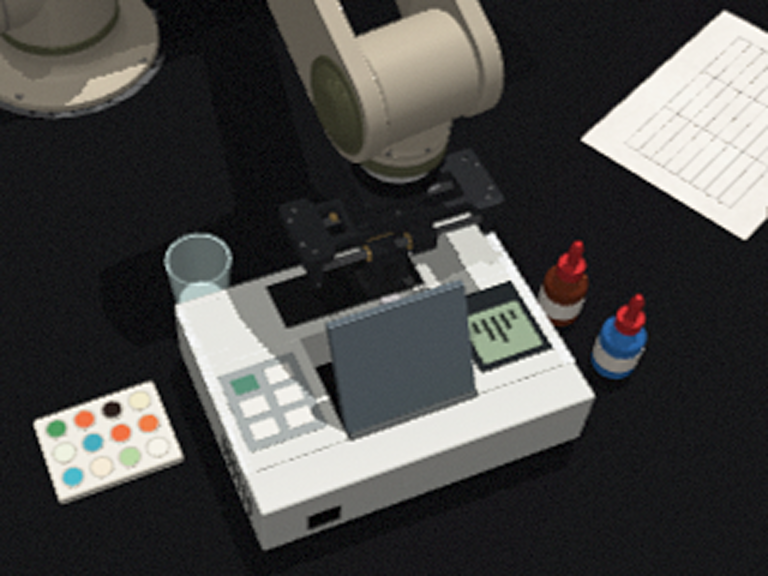

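View pics/side1.png

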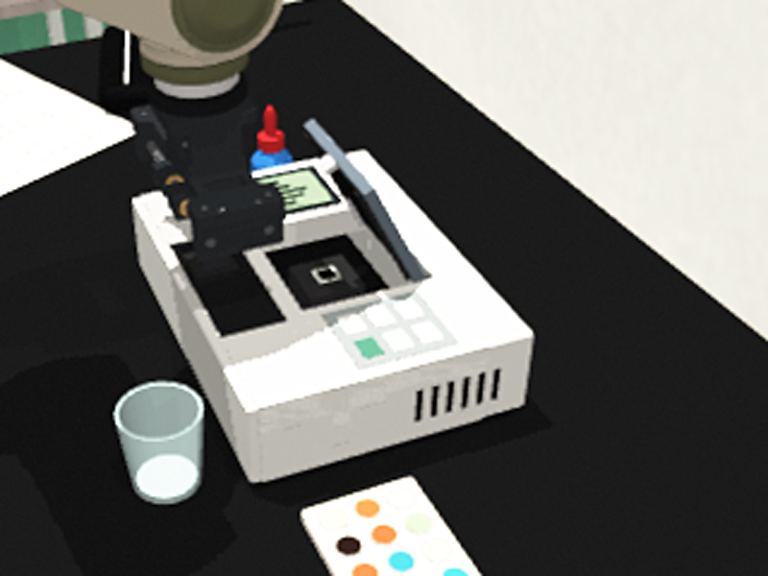

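Emit:
step_arm(grip=[0,0,0,0,0,0], xyz=[[0,0,-5],[0,0,-10],[0,0,-30],[0,0,-30],[0,0,0],[0,0,0]], rotation=[[0,0,0],[0,0,0],[0,0,0],[0,0,0],[0,0,0],[0,0,0]])

```text
time: 6.3
tcp_pos: [0.5174, 0.1665, 0.1528]
tcp_rot: [0.018, 1.0, 0.0, 0.001]
ft_force: [-0.3, -0.8, 0.1]
width: 0.0006
```

Emit:
step_arm(grip=[0,0,0,0,0], xyz=[[-10,-10,0],[-10,-15,0],[-10,-14,0],[0,0,0],[0,0,0]], rotation=[[0,0,0],[0,0,0],[0,0,0],[0,0,0],[0,0,0]])

```text
time: 6.92
tcp_pos: [0.5477, 0.1224, 0.1503]
tcp_rot: [0.019, 1.0, -0.0, -0.001]
ft_force: [-0.2, 0.8, -0.2]
width: 0.0006
```

```bash
python3 - <<'E'
from h import *
from plant import capture
s=rep();print(delta(s,w((-.02,0,0.15))))
for n in("scene","side"):
    c=capture(n);cv2.imwrite(f"pics/{n}2.png",cv2.resize(c["img"][100:340,200:520],None,fx=2.4,fy=2.4,interpolation=cv2.INTER_CUBIC))
E
```

```text
t 6.925 tcp [0.5477 0.1224 0.1503] loc [-0.0452 -0.0042  0.1503] F [-0.2078  0.7502 -0.2214] w 0.0005729910481554075 
R [[-0.9992886965657117, 0.03764871404357862, -0.0021622319176882], [0.037648857015824454, 0.9992910301398872, -2.5443377241295155e-05], [0.002159741049993924, -0.00010683083958377846, -0.9999976620501514]] 
q [ 0.0089  0.479   1.4061 -0.      1.2586 -1.5243]
[-25.1473   4.2632   0.2014]
```

View pics/side2.png

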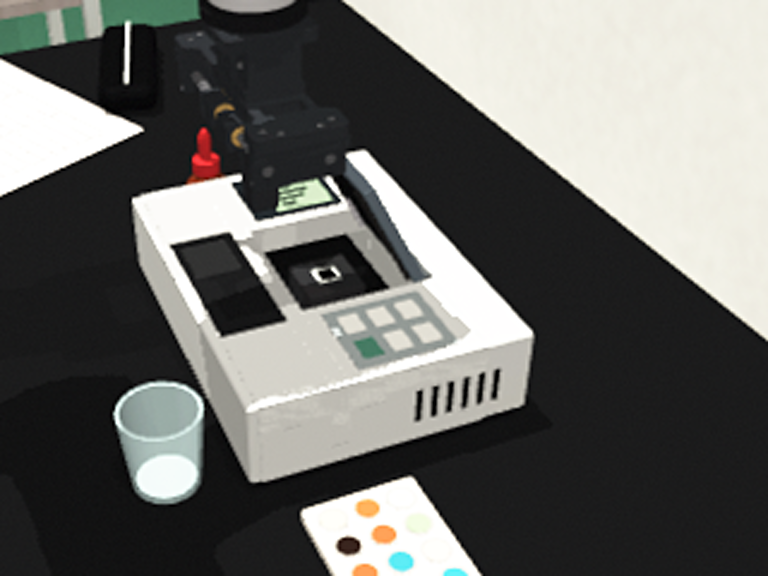

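View pics/scene2.png

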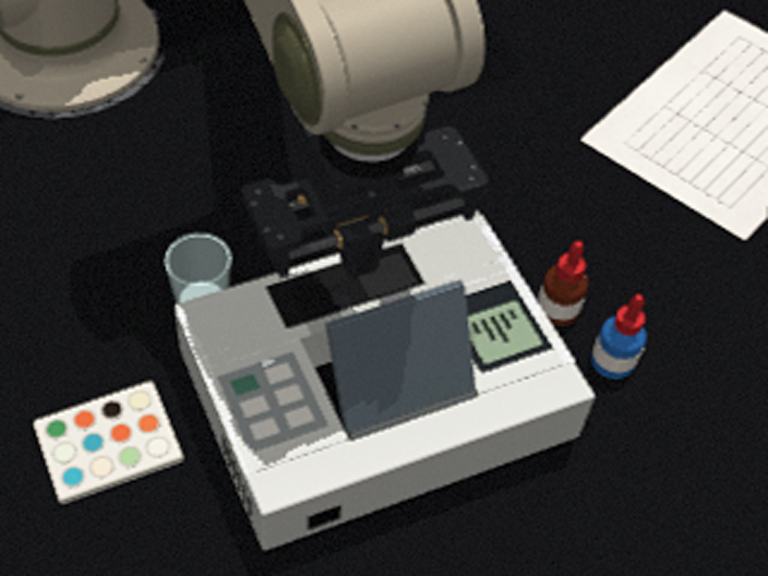

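Emit:
step_arm(grip=[0,0,0,0,0,0], xyz=[[-10,4,0],[-12,0,0],[-10,0,0],[-5,0,0],[-4,0,0],[0,0,0]], rotation=[[0,0,0],[0,0,0],[0,0,0],[0,0,0],[0,0,0],[0,0,0]])

```text
time: 7.78
tcp_pos: [0.5918, 0.1263, 0.1503]
tcp_rot: [0.018, 1.0, -0.0, -0.001]
ft_force: [-0.3, -0.2, 0.0]
width: 0.0005
```

```bash
python3 - <<'E'
from h import *
from plant import capture
s=rep();print(delta(s,w((.065,0,0.15))))
E
```

```text
t 7.775 tcp [0.5918 0.1263 0.1503] loc [-0.0013  0.0012  0.1503] F [-0.2715 -0.1886  0.0382] w 0.0004572101381340699 
R [[-0.9993626521562029, 0.03566410808464817, -0.0015365122344871563], [0.03566419336297046, 0.999363829904067, -2.812905894659439e-05], [0.0015345315535529494, -8.290960038684648e-05, -0.9999988191687574]] 
q [ 0.0148  0.5491  1.2759 -0.      1.3182 -1.5203]
[-66.2887  -1.1244   0.181 ]
```

Now the slow push.

Emit:
step_arm(grip=[0,0,0,0,0,0,0], xyz=[[-3,0,0],[-4,0,0],[-4,0,0],[-4,0,0],[-4,0,0],[-4,0,0],[0,0,0]], rotation=[[0,0,0],[0,0,0],[0,0,0],[0,0,0],[0,0,0],[0,0,0],[0,0,0]])

```text
time: 8.65
tcp_pos: [0.616, 0.1254, 0.1504]
tcp_rot: [0.018, 1.0, 0.0, -0.001]
ft_force: [-1.0, 0.1, -0.1]
width: 0.0005
```

Emit:
step_arm(grip=[0,0,0,0,0,0,0], xyz=[[-3,0,0],[-4,0,0],[-4,0,0],[-4,0,0],[-4,0,0],[-3,0,0],[0,0,0]], rotation=[[0,0,0],[0,0,0],[0,0,0],[0,0,0],[0,0,0],[0,0,0],[0,0,0]])

```text
time: 9.52
tcp_pos: [0.6396, 0.1245, 0.1502]
tcp_rot: [0.018, 1.0, -0.0, -0.001]
ft_force: [0.3, 0.2, -0.3]
width: 0.0003
```

```bash
python3 - <<'E'
from h import *
from plant import capture
s=rep()
for n in("scene","side"):
    c=capture(n);cv2.imwrite(f"pics/{n}3.png",cv2.resize(c["img"][100:340,200:520],None,fx=2.4,fy=2.4,interpolation=cv2.INTER_CUBIC))
E
```

```text
t 9.525 tcp [0.6396 0.1245 0.1502] loc [0.0466 0.0011 0.1502] F [ 0.2808  0.2338 -0.3406] w 0.000319996032233444 
R [[-0.9993592210541321, 0.035743781402089315, -0.001878665792135697], [0.03574379158080409, 0.9993609861156311, 2.8167745498534968e-05], [0.0018784721203481223, -3.900094232381764e-05, -0.9999982349091522]] 
q [ 0.011   0.6268  1.126   0.      1.3906 -1.5241]
```

View pics/scene3.png

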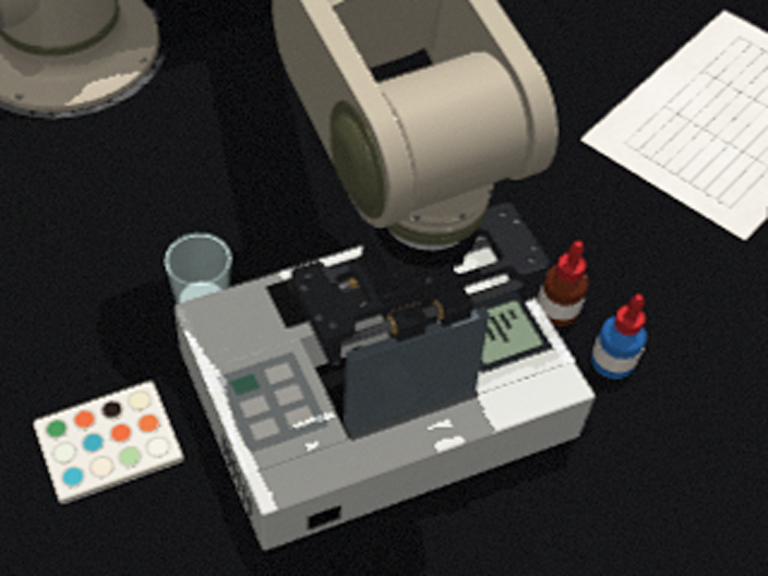

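View pics/side3.png

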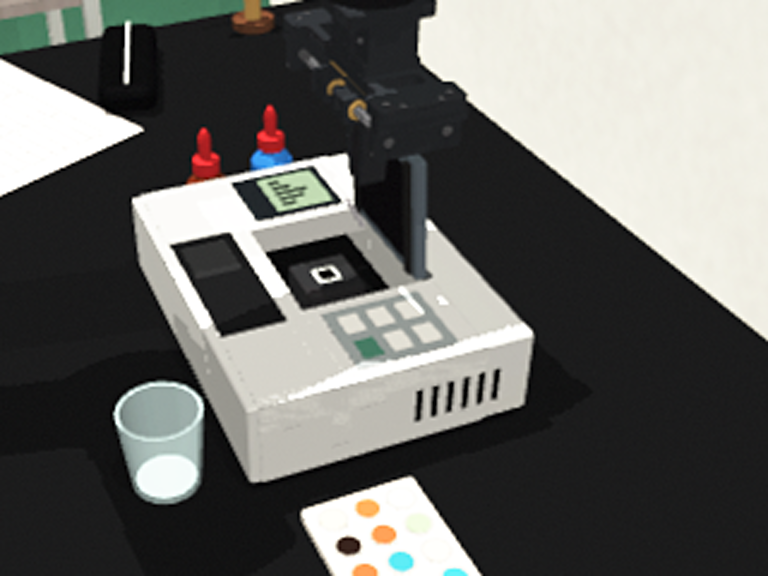

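Emit:
step_arm(grip=[0,0,0,0,0,0,0], xyz=[[-3,0,0],[-3,0,0],[-3,0,0],[-3,0,0],[-3,0,0],[-3,0,0],[0,0,0]], rotation=[[0,0,0],[0,0,0],[0,0,0],[0,0,0],[0,0,0],[0,0,0],[0,0,0]])

```text
time: 10.5
tcp_pos: [0.6586, 0.1239, 0.1503]
tcp_rot: [0.018, 1.0, -0.0, -0.001]
ft_force: [-0.1, -0.8, -0.3]
width: 0.0007
```

```bash
python3 - <<'E'
from h import *
from plant import capture
s=rep()
for n in("side",):
    c=capture(n);cv2.imwrite(f"pics/{n}4.png",cv2.resize(c["img"][100:340,200:520],None,fx=2.4,fy=2.4,interpolation=cv2.INTER_CUBIC))
E
```

```text
t 10.5 tcp [0.6586 0.1239 0.1503] loc [0.0656 0.0011 0.1503] F [-0.147  -0.8072 -0.2831] w 0.0006681165495708778 
R [[-0.9993643288665952, 0.03560172397551441, -0.0018588811127157718], [0.03560180255740203, 0.9993660548418666, -9.19060399979305e-06], [0.001857375482688051, -7.536428015072252e-05, -0.9999982722367784]] 
q [ 0.0097  0.6589  1.0622  0.      1.4223 -1.5255]
```

View pics/side4.png

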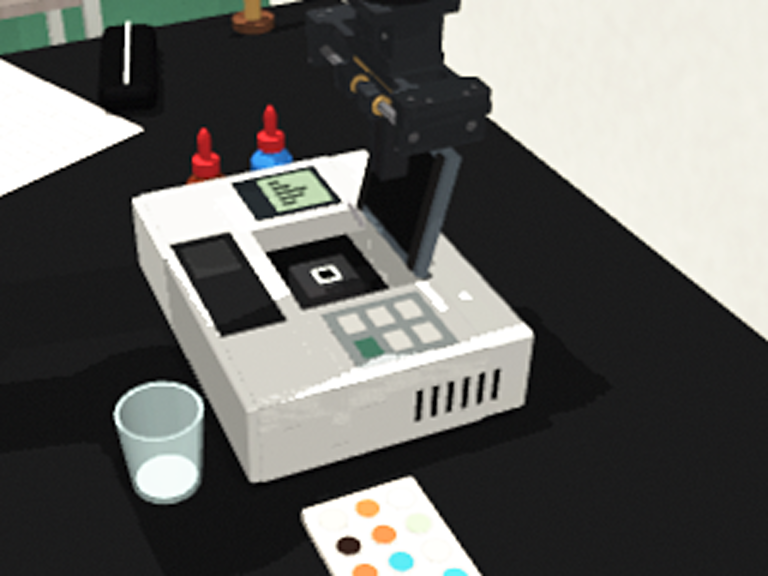

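Emit:
step_arm(grip=[0,0,0,0,0,0,0], xyz=[[2,0,0],[8,0,0],[20,0,0],[30,0,0],[40,0,0],[30,0,-20],[0,0,0]], rotation=[[0,0,0],[0,0,0],[0,0,0],[0,0,0],[0,0,0],[0,0,0],[0,0,0]])

```text
time: 11.42
tcp_pos: [0.5216, 0.1288, 0.1708]
tcp_rot: [0.018, 1.0, -0.0, -0.001]
ft_force: [-0.2, -0.3, -0.1]
width: 0.0006
```

```bash
python3 - <<'E'
from h import *
from plant import capture
s=rep()
for n in("side","scene"):
    c=capture(n);cv2.imwrite(f"pics/{n}5.png",cv2.resize(c["img"][100:340,200:520],None,fx=2.4,fy=2.4,interpolation=cv2.INTER_CUBIC));cv2.imwrite(f"pics/{n}5f.png",c["img"])
E
```

```text
t 11.425 tcp [0.5216 0.1288 0.1708] loc [-0.0715  0.0014  0.1708] F [-0.2087 -0.3019 -0.1089] w 0.000585037524054936 
R [[-0.9993717466527526, 0.03536968006646051, -0.0022578140364004993], [0.0353696989361918, 0.9993742959470396, 3.158357856402689e-05], [0.002257518414076256, -4.829446664631766e-05, -0.9999974506358779]] 
q [ 0.0216  0.4193  1.4441  0.0001  1.2804 -1.5138]
```

View pics/side5.png

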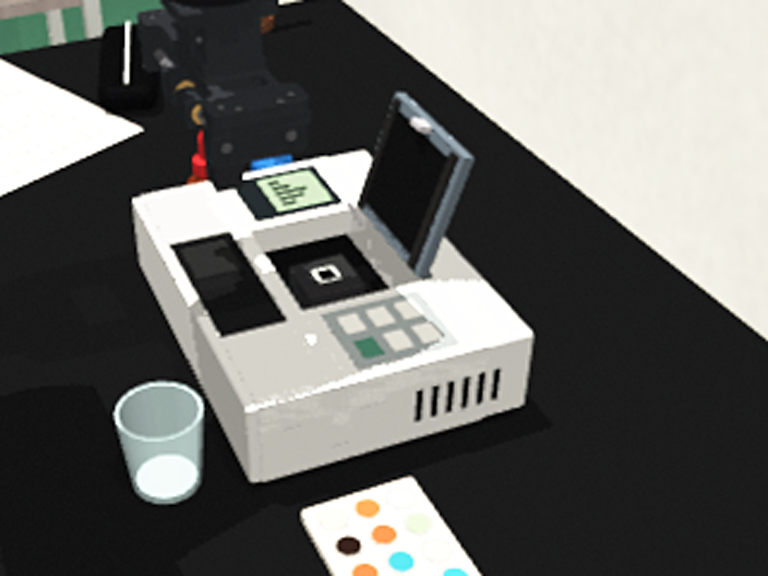

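View pics/scene5.png

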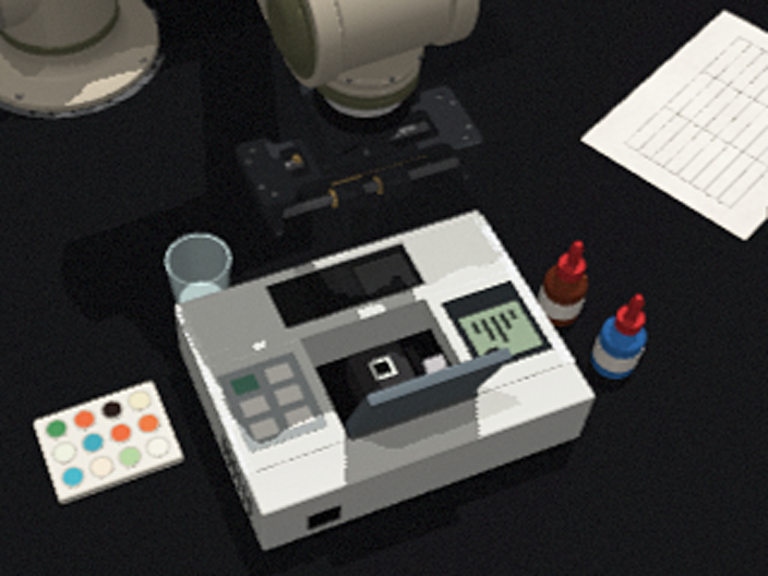

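Emit:
step_arm(grip=[0,0,0,0,0,0], xyz=[[10,0,-20],[10,0,-20],[0,0,0],[0,0,0],[0,0,0],[0,0,0]], rotation=[[0,0,0],[0,0,0],[0,0,0],[0,0,0],[0,0,0],[0,0,0]])

```text
time: 12.28
tcp_pos: [0.5059, 0.1284, 0.2045]
tcp_rot: [0.019, 1.0, -0.0, -0.005]
ft_force: [0.4, 0.6, 0.0]
width: 0.0008
```

```bash
python3 - <<'E'
from h import *
from plant import capture
rep()
out=[]
for n in("scene","side"):
    c=capture(n);im=c["img"];o=(290,200) if n=="scene" else (340,120)
    a=im[o[1]:o[1]+100,o[0]:o[0]+130]
    a=cv2.resize(a,None,fx=6,fy=6,interpolation=cv2.INTER_CUBIC)
    for th,col in((1.9,(0,0,255)),(1.75,(0,255,0))):
        u=np.array([-np.cos(th),np.sin(th)]);nn=np.array([np.sin(th),np.cos(th)])
        q=[]
        for y,t in((-.061,0),(-.061,.107),(.061,.107),(.061,0)):
            p=np.array([.072,.085])+t*u;q.append(w((p[0],y,p[1])))
        px=(proj(n,q)-o+.5)*6-.5
        cv2.polylines(a,[px.astype(np.int32)],True,col,1)
    cv2.imwrite(f"pics/{n}6.png",a)
E
```

```text
t 12.275 tcp [0.5059 0.1284 0.2045] loc [-0.0872  0.0005  0.2045] F [0.3834 0.5586 0.0236] w 0.0007514697857569704 
R [[-0.9992434452310748, 0.037474910423076185, -0.010400396699861179], [0.0374794785101753, 0.9992973675855401, -0.0002445960246580932], [0.010383922829902713, -0.0006342124189789233, -0.9999458844963913]] 
q [ 0.0216  0.3645  1.4272 -0.      1.3603 -1.5118]
```

View pics/scene6.png

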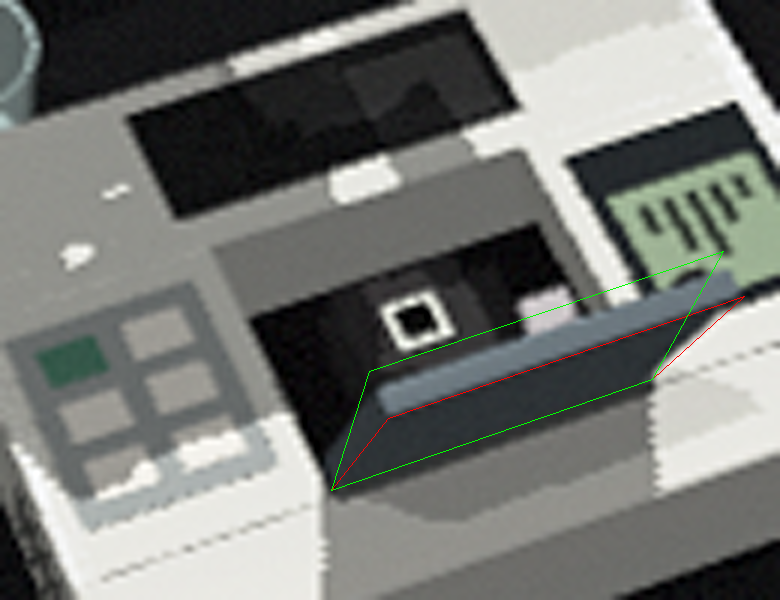

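View pics/side6.png

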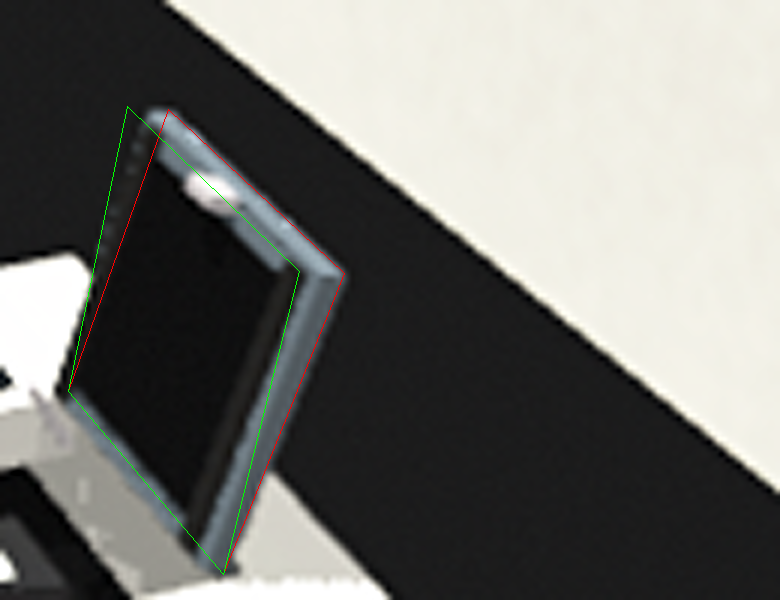

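```bash
python3 -c "
from plant import job_done
print(job_done())"
```

```text
the job is handed in; nothing more can be done
None
```

The lid is open on its stop, and I handed the job in at about 12.4 s of the 56 s allowed.

- **Finding the button:** I did not sweep the whole strip by touch. A slightly lighter rectangle showed about 39 mm left of the strip's middle in all three cameras. I pressed there with closed fingertips, and it gave.
- **Pressing it:** The fingers met it at about 81 mm height, 2 mm below the strip as described. The force rose from 2.3 N to 5.4 N over roughly 5 mm of travel, and the lid sprang up. I then lifted off so the button could come back.
- **Opening the lid:** I pushed the lid slowly from the front with the closed fingers until it leaned back past upright. Then I backed away and it fell onto its stop.

**Last checks:**
- The lid's outline drawn at 1.9 rad matched its top face in both the scene and side pictures.
- With the arm clear of everything, the force reading was back to noise level (under 1 N).
- By eye, the bottles, tile and beaker stood where they had been.
- I judged the button's return only from the lift-off and the pictures; I did not measure it.
- When locating the instrument, picture points were off by up to 2.4 pixels, but the wrist camera and the touch height agreed with the result.

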